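# Peel a sample tray off the clinging stack and hold it out

### The arm

A 6-joint arm with a two-finger parallel gripper is mounted at the origin on the work surface. World frame = base frame: x ahead of the robot, y to its left, z up, the work surface at z = 0. Lengths are in mm, angles in rad, forces in N, time in s.
With the tool pointing down it reaches from about 350 to 875 mm from the base axis. Payload 4.2 kg.
Tool frame: the origin (TCP) lies at the very end of the fingers, on their centre line; the grasp point (between the pads) lies 19 mm behind it; z points along the fingers, y is the line along which they close (so a half turn about z gives the same grasp; the last joint's range is limited). The gripper opens to 85 mm and grips with 20 to 120 N. Pads are 22 mm wide; open, the fingers measure 114 mm over their backs; the gripper's body (76 mm by 85 mm) begins 54 mm behind the grasp point. The pads swing forward as they close: fully open they stand 13 mm farther back than shut.
Start: joints at [1.378, 0.385, 0.008, 0, -1.194, -0.259], TCP at [272.832, 562.283, 231.312] pointing down, gripper open.
Joint ranges: [-3.14, 3.14], [-1.21, 2.06], [-1.07, 1.41], [-3.16, 2.05], [-2.99, -0.16], [-3.1, 3.1]. Speed limits (rad/s): [2.79, 2.79, 3.14, 3.14, 3.14, 3.14].

### API

Orientations are given as a unit quaternion [x, y, z, w].
In Python, from bench import read_state, get_image, camera_model, job_done gives the robot as it stands.
- The arm moves only by the shell command python3 -m handwheel 'ROWS'. ROWS is JSON, a list of rows, each a list of 7 numbers: the shift along the tool's x, y, z in m, then the turn, a rotation vector about the tool's x, y, z in rad, then the gripper's target within -1 to 1 (fully open at 1, half-way at 0, shut at -1). In form: [[dx, dy, dz, wx, wy, wz, jaw], ...]. A call has 1 to 10 rows; each row is the pose to reach, as a shift and turn from the pose commanded when the call began, along the tool's axes at that moment; what a row does not reach only later rows make up. A row lasts 1/8 s, in which the tool goes at most 62.5 mm and 10.7 degrees, less where a joint would pass 70% of its speed; a pose out of reach is approached as far as the arm can. A call with a gripper value outside its range is refused whole. The fingers move at their own pace and stop on an object; the grip force is fixed at half the most. Time passes only in rows, so rows that repeat a pose let the fingers close. It gives the time, the measured TCP pose, the force, the opening and the grip force at its end, in the units of the state.
- read_state(): the state, without advancing time (a new reading comes with each control period).
- get_image(name): name is "scene" or "top" or "wrist"; returns (picture, depth): 400x640x3 uint8, blue, green, red; 400x640 float32, mm along the optical axis (not along the pixel's ray), 0 where there is no reading.
- camera_model(name): a dict with "K" (3x3 intrinsics, pixels), "dist" ([k1, k2, p1, p2, k3] as OpenCV has them; the pictures are not rectified), "rvec" (rotation vector, rad) and "tvec" (3), from world to camera coordinates, as OpenCV has them; the wrist camera has in their place "hand_eye" (4x4, takes a point from camera to tool coordinates, whose origin is the TCP and whose axes are the flange's). Camera axes: x right, y down, z forward; pixel columns grow to the right and rows downward; lengths in mm; the calibration is good to about 2 mm. A picture is of the moment at which its call begins: read the wrist's pose just before it. camera_model takes no time and is no camera call.
- job_done(): hands the job in; it is judged then, once.
The state is a dict: "clock": time; "joints": joint angles; "joint_vel": joint speeds; "joint_efforts": joint torques, N m; "position": TCP position; "ee_rot": TCP orientation; "contact_force": force on the tool from outside, world axes, zero at the start; "wrist_torque": the same for the moment, N m; "gripper_width": finger opening in mm; "grasp_force": force on a finger pad.
Only numpy, scipy, OpenCV 4.12 (cv2) and the standard library are available. Lean on these libraries where they do the work, as an engineer would, in place of code of your own. Each camera call takes 0.05 s, during which the arm holds its last target. There are 200 camera calls.

### The job

Fold the wire carrier's handle, which stands over the trays, over to the side where the two catch lugs are until it rests in them. Then peel the top tray off the clinging stack by lifting one of its corners first, so that the other trays stay nested in the carrier, and hold it out level over the middle of the bench pad, at least 10 cm up, ready to be taken. Finish there still holding the tray, with the handle still down and the other things on the bench where they were.

Things in the scene. Friction and masses are not known exactly. Their poses are not given: they have to be found in the camera images.
- carrier: Steel wire carrier (basket), fixed, 144 x 194 mm, walls 45 mm high, floor 6 mm above the bench. Origin: centre of its underside; x along the short side, from the front to the side with the catch lugs, y along the long side, z up. The lugs are two upturned wires on the +x wall at y = +/-78 mm, reaching out to 120 mm from the centre and 65 mm high.
- handle (a joint): Drop handle of the carrier, angle in rad: 0 = upright over the trays, positive = leaning towards the catch lugs (carrier +x), 1.60 = down in the catch (end stop; above 1.50 it rests in it). Starts between -0.3 and 0.35. Its hinge is stiff: it stays where it is left and moves with 1 to 3 N at the bar.
- handle_hinge (a point): Middle of the handle's hinge axis, 62 mm above the bench over the carrier's centre. The axis runs along the carrier's y through two ears at y = +/-98 mm.
- handle_bar (a point): Middle of the handle's bar, 108 mm from the hinge axis (170 mm above the bench when upright, 59 mm when down). The bar runs along the carrier's y; its middle 100 mm is a round grey sleeve of 14 mm diameter, the rest 6 mm wire. Two wire arms join it to the hinge at y = +/-103 mm. Down, 28 mm lie between sleeve and carrier wall.
- tray: Top tray, white plastic, 160 to 250 g, 130 (x) x 180 (y) mm, 32 mm high. Rim 10 mm wide, 16 mm deep all round (upper half of the height), corner radius 10 mm, upright faces: pinch it from above, one finger inside, one outside; inside, a ledge 14 mm below the rim top. Origin: centre of its underside, 54 mm above the bench when nested (rim top at 86 mm); z up, axes start parallel to the carrier's.
- corner_front_left (a point): Rim corner of the top tray, level with the rim's upper edge, at (-65, 90, 32) mm in the tray's frame. Lifted here, turning about the opposite corner, the tray comes off bead by bead; pulled up level it takes the other trays along.
- corner_front_right (a point): Rim corner of the top tray, level with the rim's upper edge, at (-65, -90, 32) mm in the tray's frame. Lifted here, turning about the opposite corner, the tray comes off bead by bead; pulled up level it takes the other trays along.
- corner_back_left (a point): Rim corner of the top tray, level with the rim's upper edge, at (65, 90, 32) mm in the tray's frame. Lifted here, turning about the opposite corner, the tray comes off bead by bead; pulled up level it takes the other trays along.
- corner_back_right (a point): Rim corner of the top tray, level with the rim's upper edge, at (65, -90, 32) mm in the tray's frame. Lifted here, turning about the opposite corner, the tray comes off bead by bead; pulled up level it takes the other trays along.
- stack: The other three trays, clinging together: one loose body, 550 to 750 g, same outline, 64 mm high (rim top 70 mm above the bench), 4 mm play in the carrier. Origin: centre of its underside; axes as the carrier's. The top tray sits 16 mm deep in it, rim on rim, 1 to 4 mm play, held by four snap beads on the long walls, 58 mm either side of the middle: 2.5 N each, met 5 mm up, past at 10 mm.
- pad: Flat absorbent bench pad, light with a grey middle, 200 x 250 x 3 mm, fixed. Origin: its centre, on the bench; y along the long side. It lies on the other side of the bench from the carrier.
- tube_rack: White tube rack with yellow-capped tubes, 66 x 106 mm, 95 mm high, behind the middle; leave alone. Origin: centre of underside.
- vortex_mixer: White vortex mixer, 150 x 130 mm, 105 mm high, at the right; leave alone. Origin: centre of underside.
- basin: White open basin with sticks, 150 x 200 mm, 70 mm high, at the left; leave alone. Origin: centre of underside.
- reagent_bottle: Small bottle, 34 mm wide, 85 mm high, between carrier and pad; leave alone. Origin: centre of underside.
- sample_jar: Small white-capped jar, 34 mm wide, 42 mm high, near the far edge of the pad; leave alone. Origin: centre of underside.
- timer: Flat white timer, 58 x 64 x 16 mm, beyond the carrier on its catch side; leave alone. Origin: centre of underside.
There are look-alikes about, which are no part of the job. Leave any orange or turquoise look-alike of the tray alone.

How it is judged (in metres and radians):
On the way, in this order (a step that is already met when the one before it is completed fails the run):
1. the handle is folded down into its catch (value of joint handle above 1.5 rad), for 0.2 s.
2. with the handle down, one corner of the top tray is held lifted while the opposite corner is still nested and the other trays stay put (value of joint handle above 1.5 rad and ((z of corner_front_left in the frame of stack above 0.1 m and z of corner_back_right in the frame of stack below 0.087 m) or (z of corner_front_right in the frame of stack above 0.1 m and z of corner_back_left in the frame of stack below 0.087 m) or (z of corner_back_left in the frame of stack above 0.1 m and z of corner_front_right in the frame of stack below 0.087 m) or (z of corner_back_right in the frame of stack above 0.1 m and z of corner_front_left in the frame of stack below 0.087 m)) and (angle between tray's own x axis and vertical below 1.541 rad or angle between tray's own x axis and vertical above 1.601 rad) and (angle between tray's own y axis and vertical below 1.541 rad or angle between tray's own y axis and vertical above 1.601 rad) and distance of stack from where it was at the start of the episode below 0.012 m and contact force between the fingers and tray above 0.5 N), for 0.05 s.
At the end, for the whole second after the job is handed in: Fingers hold the tray: level within 0.2 rad, underside over 90 mm up, centre within 60 mm of the pad's, still, touching nothing else. Handle above 1.50 rad. Other trays within 12 mm of their start, level within 0.05 rad, not touched by the arm; bystanders within 30 mm of theirs (value of joint handle above 1.5 rad and horizontal distance between tray and pad below 0.06 m and height (world z) of tray above 0.09 m and angle between tray's own z axis and vertical below 0.2 rad and contact force between the fingers and tray above 0.5 N and contact force between each of tray, the arm and stack below 0.05 N and linear speed of tray below 0.03 m/s and angular speed of tray below 0.2 rad/s and distance of stack from where it was at the start of the episode below 0.012 m and angle between stack's own z axis and vertical below 0.05 rad and contact force between tray and tube_rack below 0.05 N and contact force between tray and vortex_mixer below 0.05 N and contact force between tray and basin below 0.05 N and contact force between tray and reagent_bottle below 0.05 N and contact force between tray and sample_jar below 0.05 N and contact force between tray and timer below 0.05 N and distance of each of tube_rack, vortex_mixer, basin, reagent_bottle, sample_jar, timer from where it was at the start of the episode below 0.03 m); the arm keeps its last pose, push and grip.
It fails at once if the other trays are pulled up with the top one or thrown about (moved more than 15 mm) (distance of stack from where it was at the start of the episode above 0.015 m).
It fails at once if a bystander is pushed more than 30 mm or knocked over (distance of any of tube_rack, vortex_mixer, basin, reagent_bottle, sample_jar, timer from where it was at the start of the episode above 0.03 m or angle between any of tube_rack, vortex_mixer, basin, reagent_bottle, sample_jar, timer's own z axis and vertical above 0.5 rad).
It also fails if it takes over 58 s, if anything falls off the work surface, if the arm or the gripper's body presses on something with over 40 N, if the wrist force passes 120 N, or if a joint passes its speed limit or range.

## Working session

There is one attempt and no reset: what is moved stays moved. The work goes in short steps, Python scripts to look and compute and a shell command to move; the robot and the scene stay as the last step left them, time stands still between calls to the robot, and variables do not carry over. Pictures are saved under pics/ and viewed, at most 10 in all, crops included, and the job is handed in when it is done.

```bash
ls; mkdir -p pics
cat > h.py <<'E'
import numpy as np, cv2
from bench import *
from scipy.spatial.transform import Rotation as R
def cam(n, s=None):
    m=camera_model(n); K=np.array(m["K"],float); d=np.array(m["dist"],float)
    if n!="wrist":
        Rc=cv2.Rodrigues(np.array(m["rvec"],float))[0]; t=np.array(m["tvec"],float).ravel()
        return K,d,Rc,t
    H=np.array(m["hand_eye"],float); T=np.eye(4); T[:3,:3]=R.from_quat(s["ee_rot"]).as_matrix(); T[:3,3]=s["position"]
    W=np.linalg.inv(T@H); return K,d,W[:3,:3],W[:3,3]
def ray(c,uv):
    K,d,Rc,t=c; p=cv2.undistortPoints(np.array(uv,float).reshape(-1,1,2),K,d).reshape(-1,2)
    D=np.c_[p,np.ones(len(p))]@Rc; return -Rc.T@t, D
def onz(c,uv,z):
    o,D=ray(c,uv); return o+D*((z-o[2])/D[:,2])[:,None]
def dep(c,uv,dm):
    o,D=ray(c,uv); return o+D*np.array([dm[int(round(v)),int(round(u))] for u,v in uv])[:,None]
def proj(c,P):
    K,d,Rc,t=c; return cv2.projectPoints(np.array(P,float).reshape(-1,3),cv2.Rodrigues(Rc)[0],t,K,d)[0].reshape(-1,2)
def tri(c1,u1,c2,u2):
    o1,D1=ray(c1,[u1]);o2,D2=ray(c2,[u2]);a=D1[0]/np.linalg.norm(D1[0]);b=D2[0]/np.linalg.norm(D2[0])
    s=np.linalg.lstsq(np.c_[a,-b],o2-o1,rcond=None)[0];p=o1+a*s[0];q=o2+b*s[1];return (p+q)/2,np.linalg.norm(p-q)
E
python3 - <<'E'
from h import *
s=read_state();print({k:np.round(v,3) for k,v in s.items()})
for n in("scene","top"):
    im,d=get_image(n);cv2.imwrite(f"pics/{n}0.png",im);np.save(n+"0.npy",d)
    c=cam(n);print(n,(-c[2].T@c[3]).round(),c[2][2].round(2))
E
```

```text
pics
{'clock': np.float64(0.0), 'joints': array([ 1.378e+00,  3.860e-01,  7.000e-03, -1.000e-03, -1.194e+00,
       -2.590e-01]), 'joint_vel': array([-0.001,  0.002,  0.001,  0.001, -0.   ,  0.002]), 'joint_efforts': array([-0.0000e+00, -3.9229e+01,  1.8840e+01,  4.1860e+00, -5.0000e-03,
        0.0000e+00]), 'position': array([272.588, 561.771, 230.208]), 'ee_rot': array([ 0.975, -0.224, -0.   ,  0.001]), 'contact_force': array([ 0.306, -1.215,  0.431]), 'wrist_torque': array([0.007, 0.037, 0.008]), 'grasp_force': np.float64(0.0), 'gripper_width': np.float64(85.174)}
scene [1219.  518. 1504.] [-0.44 -0.32 -0.84]
top [ 389.  -10. 1551.] [ 0.08  0.   -1.  ]
```

View pics/scene0.png

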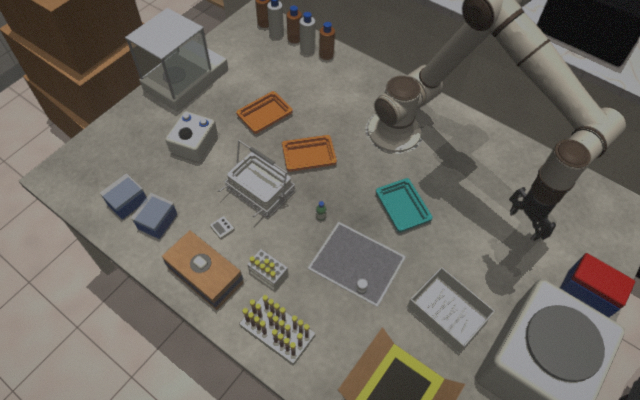

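View pics/top0.png

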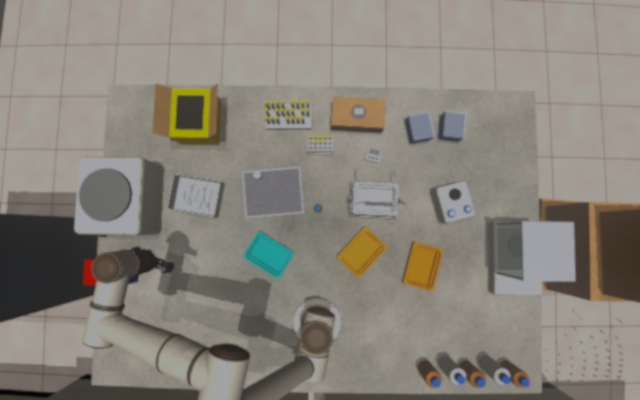

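Scene: the white tray in the carrier is near (258,182), the pad near (357,262), and the timer near (222,227). Top: carrier (375,198), pad (273,191), timer (373,155). I'll enlarge both carrier views next.

Run:
```python
from h import *
a=cv2.imread("pics/scene0.png")[130:225,205:310];b=cv2.imread("pics/top0.png")[165:225,335:415]
a=cv2.resize(a,(400*105//105,int(95*400/105)),interpolation=cv2.INTER_CUBIC);b=cv2.resize(b,(400,300),interpolation=cv2.INTER_CUBIC)
o=np.zeros((362,800,3),np.uint8);o[:a.shape[0],:400]=a[:361];o[:300,400:]=b
cv2.imwrite("pics/crop.png",np.clip(o*1.3,0,255).astype(np.uint8))
c=cam("top");cs=cam("scene")
d=np.load("top0.npy");
for n,uv in dict(pad=(273,191),car=(375,198),timer=(373,155),bot=(318,208),mix=(454,201),jar=(257,175)).items(): print(n,dep(c,[uv],d).round())
im=cv2.imread("pics/top0.png");hs=cv2.cvtColor(im,cv2.COLOR_BGR2HSV)
print(onz(c,[(241,169),(300,166),(305,212),(244,216)],3).round())
```

```text
pad [[542. 197.   2.]]
car [[ 515. -229.   59.]]
timer [[ 703. -226.   13.]]
bot [[468.   3.  84.]]
mix [[ 506. -544.   89.]]
jar [[603. 259.  49.]]
[[634. 337.   3.]
 [651.  85.   3.]
 [455.  59.   3.]
 [433. 318.   3.]]
```

View pics/crop.png

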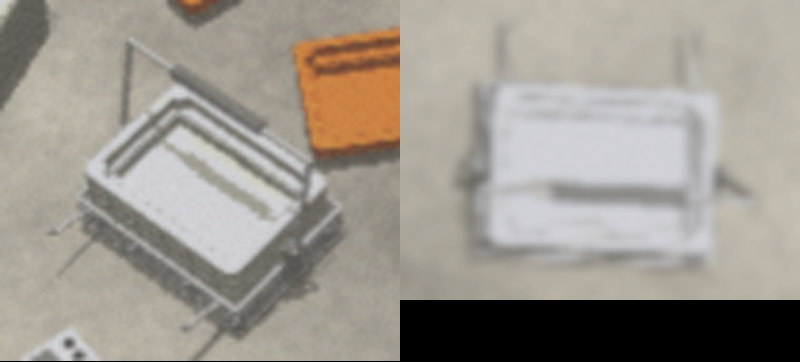

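The crop shows the sleeve at about top (366..393, 203), the handle near upright, and the lugs on world +x beside the timer. Next I'll bring the wrist camera over the carrier.

```bash
python3 -c "
from h import *
print(np.array(camera_model('wrist')['hand_eye']).round(2), np.array(camera_model('wrist')['K']).round(0))"
python3 -m handwheel '[[0.1,0.0,-0.14,0,0,0.3,-1],[0.15,0.05,-0.14,0,0,0.6,-1],[0.2,0.1,-0.14,0,0,0.9,-1],[0.25,0.16,-0.14,0,0,1.119,-1],[0.3,0.22,-0.14,0,0,1.119,-1],[0.34,0.27,-0.14,0,0,1.119,-1],[0.37,0.32,-0.14,0,0,1.119,-1],[0.4,0.37,-0.14,0,0,1.119,-1],[0.43,0.42,-0.14,0,0,1.119,-1],[0.45,0.47,-0.14,0,0,1.119,-1]]'
```

```text
[[   0.     -0.96   -0.28   72.79]
 [   1.      0.      0.     -0.33]
 [  -0.     -0.28    0.96 -142.82]
 [   0.      0.      0.      1.  ]] [[320.   0. 318.]
 [  0. 320. 201.]
 [  0.   0.   1.]]
clock: 1.35
position: [465.8, 32.9, 369.8]
ee_rot: [0.707, -0.707, -0.0, 0.0]
contact_force: [1.2, -0.4, -0.0]
gripper_width: 0.1
grasp_force: 0.0
```

```bash
cat > shot.py <<'E'
import sys,pickle
from h import *
n=sys.argv[1]; s=read_state(); im,d=get_image("wrist")
cv2.imwrite(f"pics/{n}.png",im); pickle.dump((s,im,d),open(n+".pkl","wb")); print(np.round(s["position"],1))
E
python3 -m handwheel '[[0.06,0,0,0,0,0,-1],[0.12,-0.02,0,0,0,0,-1],[0.17,-0.03,0,0,0,0,-1],[0.17,-0.03,0,0,0,0,-1]]'; python3 shot.py w1
python3 -m handwheel '[[0.05,-0.01,0,0,0,0,-1],[0.1,-0.02,0,0,0,0,-1],[0.12,-0.02,0,0,0,0,-1],[0.12,-0.02,0,0,0,0,-1]]'; python3 shot.py w2
```

```text
clock: 1.85
position: [496.0, -138.0, 368.8]
ee_rot: [-0.705, 0.709, 0.001, -0.001]
contact_force: [0.6, 0.7, -0.1]
gripper_width: -0.3
grasp_force: 0.0
[ 496.  -138.   368.8]
clock: 2.4
position: [515.9, -255.1, 369.6]
ee_rot: [-0.707, 0.707, 0.001, -0.0]
contact_force: [-0.8, -0.7, 0.9]
gripper_width: -0.2
grasp_force: 0.0
[ 515.9 -255.1  369.6]
```

Run:
```python
from h import *
a=cv2.imread("pics/w1.png");b=cv2.imread("pics/w2.png")
o=np.hstack([a[:,120:520],b[:,120:520]]);cv2.imwrite("pics/w12.png",o)
```

```text
(no output)
```

View pics/w12.png

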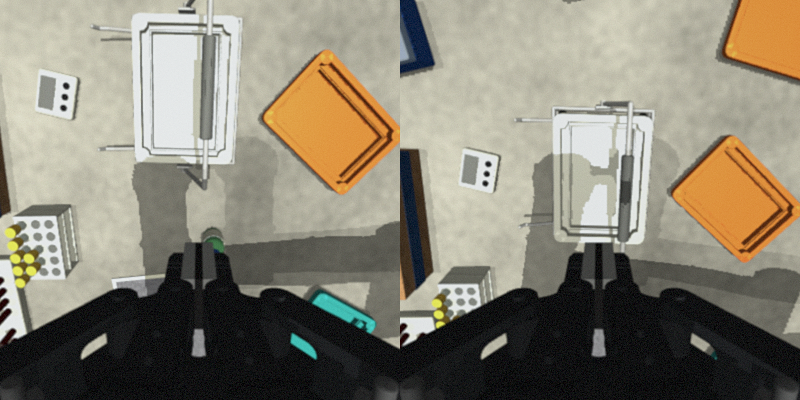

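W1 shows the tray rim with outer corners at about (254,14), (361,17), (355,163) and (252,161), and the sleeve from (328,36) to (327,139) in full-picture pixels. In w2 the rim runs (273,114)–(367,243) and the sleeve (347,155)–(344,241). Lugs point left, to world +x.

Run:
```python
import pickle
from h import *
C={}
for n in("w1","w2"):
    s,im,d=pickle.load(open(n+".pkl","rb")); c=C[n]=cam("wrist",s)
    vv,uu=np.mgrid[0:400,0:640]; o,D=ray(c,np.c_[uu.ravel(),vv.ravel()]); P=o+D*d.ravel()[:,None]
    ok=(d.ravel()>0)&(abs(P[:,0]-515)<150)&(P[:,1]<-90)&(P[:,1]>-360)
    P=P[ok]
    z=P[:,2]
    print(n,"hist",np.histogram(z,bins=np.arange(-5,200,10))[0])
    r=P[(z>78)&(z<94)]; print("rim",len(r),np.median(r[:,2]).round(1),cv2.minAreaRect(r[:,:2].astype(np.float32)),np.percentile(r,[1,99],axis=0).round(1).tolist())
    b=P[(z>135)&(z<200)]; print("bar",len(b),np.median(b,0).round(1),np.percentile(b,[2,98],axis=0).round(1).tolist())
for a,b,n in [((328,36),(347,155),"sleeve far"),((327,139),(344,241),"sleeve near"),((361,17),(373,116),"rimFR"),((254,14),(273,114),"rimBR"),((355,163),(367,243),"rimFL"),((252,161),(273,241),"rimBL")]:
    print(n,*tri(C["w1"],a,C["w2"],b))
cs,ct=cam("scene"),cam("top")
a=cv2.imread("pics/w1.png")
print(onz(C["w1"],[(213,27),(220,149)],65).round(),"lug tips")
```

```text
w1 hist [18879     1   177   510   218   517  6175  3428   924  3411    14    13
    11    14    15    14    11  1859    28     0]
rim 4184 86.0 ((513.1262817382812, -226.75070190429688), (207.03924560546875, 130.9068145751953), 88.12841033935547) [[447.0, -317.2, 78.8], [578.4, -136.9, 88.2]]
bar 1927 [ 486.6 -226.6  172. ] [[479.5, -302.2, 164.4], [493.8, -126.0, 174.9]]
w2 hist [16241    15   159   458   354   566  5116  2426   781  2650    11    11
    14    14    11    19    14  1411    18     0]
rim 3254 85.9 ((512.625732421875, -235.16995239257812), (196.6573486328125, 130.47540283203125), 87.98624420166016) [[447.1, -318.4, 78.9], [577.9, -138.3, 87.9]]
bar 1473 [ 485.8 -244.4  171.8] [[479.5, -330.3, 155.2], [493.4, -170.8, 174.7]]
sleeve far [ 485.33945334 -276.26146346  167.02117763] 0.47995335920409615
sleeve near [ 486.33965183 -176.70308586  169.26821632] 0.13487501859716894
rimFR [ 443.13878351 -314.55152958   76.41259673] 1.273225182163921
rimBR [ 573.44914163 -317.35035781   80.9469895 ] 2.9467471067685804
rimFL [ 445.81916791 -136.48422366   85.07135484] 0.8450532799916708
rimBL [ 582.36477308 -140.73706195   88.05631975] 2.7246876198319088
[[ 627. -307.   65.]
 [ 632. -154.   65.]] lug tips
```

Measured: rim z 86, sleeve centre (486, -227, 168), so the handle angle is about -0.25 rad, and tray centre about (512.5, -227.5). All of it agrees with the given sizes. Going down behind the bar with closed fingers.

```bash
python3 -m handwheel '[[-0.027,0.06,0,0,0,0,-1],[-0.027,0.068,0.06,0,0,0,-1],[-0.027,0.068,0.12,0,0,0,-1],[-0.027,0.068,0.17,0,0,0,-1],[-0.027,0.068,0.2,0,0,0,-1],[-0.027,0.068,0.218,0,0,0,-1],[-0.027,0.068,0.218,0,0,0,-1]]'
python3 - <<'E'
import pickle
from h import *
# yaw from tray front/back rim edges and sleeve
s,im,d=pickle.load(open("w1.pkl","rb")); c=cam("wrist",s)
vv,uu=np.mgrid[0:400,0:640]; o,D=ray(c,np.c_[uu.ravel(),vv.ravel()]); P=o+D*d.ravel()[:,None]
for n in("w1","w2"):
    s,im,d=pickle.load(open(n+".pkl","rb")); c=cam("wrist",s)
    o,D=ray(c,np.c_[uu.ravel(),vv.ravel()]); P=o+D*d.ravel()[:,None]
    r=P[(d.ravel()>0)&(abs(P[:,2]-86)<4)&(abs(P[:,0]-513)<80)&(abs(P[:,1]+227)<95)]
    for f,nm in((np.min,"front"),(np.max,"back")):
        ys=np.arange(-300,-155,5); xs=[f(r[abs(r[:,1]-y)<2.5][:,0]) for y in ys]
        k=np.polyfit(ys+227,xs,1); print(n,nm,k.round(4))
    xs=np.arange(460,570,5)
    for f,nm in((np.min,"right"),(np.max,"left")):
        y=[f(r[abs(r[:,0]-x)<2.5][:,1]) for x in xs]; print(n,nm,np.polyfit(xs-513,y,1).round(3))
E
```

```text
clock: 3.32
position: [447.3, -226.7, 151.4]
ee_rot: [0.708, -0.706, -0.001, 0.001]
contact_force: [0.2, 0.8, 0.6]
gripper_width: -0.1
grasp_force: 0.0
w1 front [3.640000e-02 4.482884e+02]
w1 back [2.660000e-02 5.776425e+02]
w1 right [-2.8300e-01 -3.0825e+02]
w1 left [-2.90000e-02 -1.37692e+02]
w2 front [3.430000e-02 4.483582e+02]
w2 back [2.470000e-02 5.772218e+02]
w2 right [  -0.332 -308.905]
w2 left [   0.218 -146.037]
```

```bash
python3 -m handwheel '[[0,-0.015,0,0,0,0,-1],[0,-0.03,0,0,0,0,-1],[0,-0.045,0,0,0,0,-1],[0,-0.06,0.001,0,0,0,-1],[0,-0.077,0.003,0,0,0,-1],[0,-0.077,0.003,0,0,0,-1]]'; python3 -m handwheel '[[0,-0.015,0.006,0,0,0,-1],[0,-0.029,0.014,0,0,0,-1],[0,-0.041,0.024,0,0,0,-1],[0,-0.053,0.035,0,0,0,-1],[0,-0.059,0.043,0,0,0,-1],[0,-0.059,0.043,0,0,0,-1]]'
python3 - <<'E'
from h import *
for n in("scene","top"):
    im,d=get_image(n); a,b=((130,225),(205,310)) if n=="scene" else ((165,225),(335,415))
    cv2.imwrite(f"pics/p_{n}.png",cv2.resize(im[a[0]:a[1],b[0]:b[1]],None,fx=4,fy=4,interpolation=cv2.INTER_CUBIC))
    c=cam(n); vv,uu=np.mgrid[0:400,0:640];o,D=ray(c,np.c_[uu.ravel(),vv.ravel()]);P=o+D*d.ravel()[:,None]
    q=P[(abs(P[:,0]-610)<40)&(abs(P[:,1]+227)<110)&(P[:,2]>50)&(P[:,2]<200)&(abs(P[:,1]+227)>20)&(P[:,0]>586)];print(n,len(q),np.median(q,0) if len(q) else "")
E
```

```text
clock: 4.08
position: [526.6, -228.2, 148.4]
ee_rot: [0.707, -0.707, 0.0, -0.0]
contact_force: [-0.3, 0.2, 0.1]
gripper_width: -0.2
grasp_force: 0.0
clock: 4.82
position: [584.3, -228.0, 104.9]
ee_rot: [0.707, -0.707, -0.001, 0.0]
contact_force: [0.0, -0.7, -0.2]
gripper_width: 0.3
grasp_force: 0.0
scene 130 [ 607.62733742 -188.90373157  115.80129133]
top 12 [ 593.85020742 -327.9928118   113.9137813 ]
```

View pics/p_scene.png

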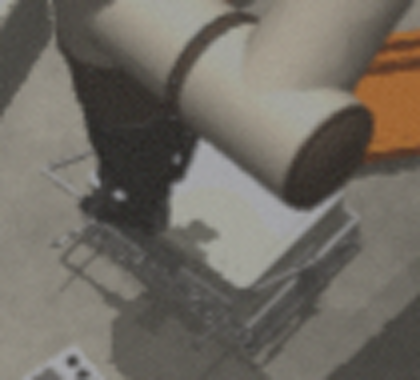

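The scene crop shows the handle leaning at about 1.05 rad with the fingers behind it, and depth puts the bar at (608, -, 116). Next I'll rise over it and press down.

```bash
python3 -m handwheel '[[0,0,-0.045,0,0,0,-1],[0,-0.033,-0.045,0,0,0,-1],[0,-0.035,-0.03,0,0,0,-1],[0,-0.035,-0.015,0,0,0,-1],[0,-0.036,0.0,0,0,0,-1],[0,-0.037,0.012,0,0,0,-1],[0,-0.038,0.024,0,0,0,-1],[0,-0.038,0.034,0,0,0,-1],[0,-0.038,0.039,0,0,0,-1],[0,-0.038,0.041,0,0,0,-1]]'; python3 -m handwheel '[[0,0,0.002,0,0,0,-1],[0,0,0.002,0,0,0,-1],[0,0,0.002,0,0,0,-1]]'
```

```text
clock: 6.18
position: [632.9, -228.5, 68.8]
ee_rot: [0.708, -0.706, 0.011, -0.008]
contact_force: [17.2, 0.6, 2.5]
gripper_width: 0.2
grasp_force: 8.1
clock: 6.55
position: [633.0, -228.5, 66.8]
ee_rot: [0.708, -0.706, 0.011, -0.008]
contact_force: [16.6, 0.4, 0.3]
gripper_width: 0.1
grasp_force: 8.7
```

The tip slid off to the +x side of the bar, with 17 N in x. I'll raise it and look.

```bash
python3 -m handwheel '[[0,-0.01,-0.03,0,0,0,-1],[0,-0.01,-0.06,0,0,0,-1],[0,-0.01,-0.09,0,0,0,-1],[0.03,-0.0,-0.15,0,0,0,-1],[0.06,0.02,-0.2,0,0,0,-1],[0.06,0.08,-0.26,0,0,0,-1],[0.06,0.08,-0.26,0,0,0,-1]]';python3 shot.py w3
python3 - <<'E'
import pickle
from h import *
s,im,d=pickle.load(open("w3.pkl","rb"));c=cam("wrist",s)
vv,uu=np.mgrid[0:400,0:640];o,D=ray(c,np.c_[uu.ravel(),vv.ravel()]);P=o+D*d.ravel()[:,None]
q=P[(d.ravel()>0)&(abs(P[:,0]-610)<30)&(abs(P[:,1]+227)<45)&(P[:,2]>35)&(P[:,2]<200)];print(len(q),np.percentile(q,[5,50,95],axis=0).round(1))
E
```

```text
clock: 7.42
position: [540.2, -288.9, 325.7]
ee_rot: [-0.707, 0.708, -0.001, 0.001]
contact_force: [0.4, -0.1, -0.2]
gripper_width: 0.2
grasp_force: 0.0
[ 540.2 -288.9  325.7]
904 [[ 582.3 -267.3   44.2]
 [ 616.3 -229.2   81.7]
 [ 624.6 -187.2   84. ]]
```

View pics/w3.png

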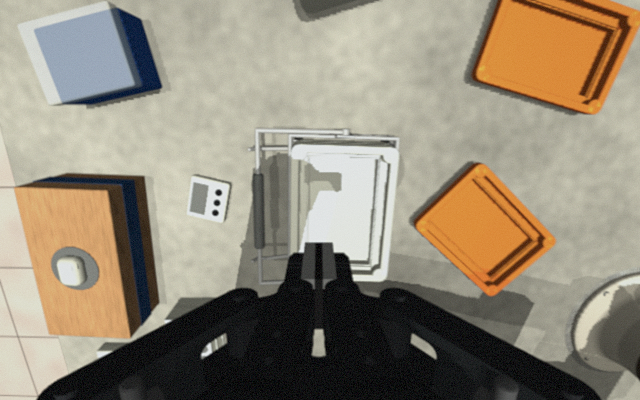

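The handle lies nearly down, with the sleeve at about px (258,210) and bar top z about 83 (around 1.44 rad). I'll locate its centre line exactly before pressing straight down.

```bash
python3 - <<'E'
import pickle
from h import *
s,im,d=pickle.load(open("w3.pkl","rb"));c=cam("wrist",s)
vv,uu=np.mgrid[0:400,0:640];o,D=ray(c,np.c_[uu.ravel(),vv.ravel()]);P=o+D*d.ravel()[:,None]
q=P[(d.ravel()>0)&(P[:,0]>598)&(P[:,0]<640)&(abs(P[:,1]+227)<45)&(P[:,2]>60)&(P[:,2]<200)];print(len(q),np.percentile(q,[3,50,97],axis=0).round(1))
t=P[(d.ravel()>0)&(abs(P[:,0]-513)<80)&(abs(P[:,1]+227)<110)&(abs(P[:,2]-86)<6)];print(np.median(t,0))
E
python3 -m handwheel '[[-0.06,-0.076,0.0,0,0,0,-1],[-0.06,-0.076,0.1,0,0,0,-1],[-0.06,-0.076,0.18,0,0,0,-1],[-0.06,-0.076,0.22,0,0,0,-1],[-0.06,-0.076,0.232,0,0,0,-1],[-0.06,-0.076,0.232,0,0,0,-1]]'
```

```text
728 [[ 611.8 -269.1   76.7]
 [ 617.9 -229.9   82.2]
 [ 625.3 -185.3   84.3]]
[ 485.50633274 -268.10757216   85.96363619]
clock: 8.22
position: [614.0, -226.9, 84.4]
ee_rot: [-0.707, 0.707, 0.006, -0.004]
contact_force: [0.4, -0.2, 0.9]
gripper_width: 0.0
grasp_force: 0.0
```

```bash
python3 -m handwheel '[[0,-0.003,-0.006,0,0,0,-1],[0,-0.006,-0.006,0,0,0,-1],[0,-0.006,0.002,0,0,0,-1],[0,-0.006,0.008,0,0,0,-1],[0,-0.006,0.014,0,0,0,-1],[0,-0.007,0.018,0,0,0,-1],[0,-0.007,0.018,0,0,0,-1]]'; python3 -m handwheel '[[0,0,0.002,0,0,0,-1],[0,0,0.004,0,0,0,-1],[0,0,0.004,0,0,0,-1]]'
```

```text
clock: 9.1
position: [624.9, -228.2, 72.5]
ee_rot: [-0.707, 0.707, 0.0, -0.0]
contact_force: [0.5, 0.2, 0.7]
gripper_width: -0.5
grasp_force: 0.0
clock: 9.48
position: [625.0, -228.2, 69.0]
ee_rot: [-0.707, 0.707, 0.0, -0.0]
contact_force: [0.4, 1.0, 0.1]
gripper_width: 0.2
grasp_force: 0.0
```

```bash
python3 -m handwheel '[[0,0.002,0.002,0,0,0,-1],[0,0.002,0.004,0,0,0,-1],[0,0.002,0.005,0,0,0,-1],[0,0.002,0.006,0,0,0,-1],[0,0.002,0.006,0,0,0,-1]]'
python3 - <<'E'
from h import *
im,d=get_image("scene");c=cam("scene");vv,uu=np.mgrid[0:400,0:640];o,D=ray(c,np.c_[uu.ravel(),vv.ravel()]);P=o+D*d.ravel()[:,None]
q=P[(abs(P[:,0]-618)<22)&(abs(P[:,1]+227)<50)&(abs(P[:,1]+227)>14)&(P[:,2]>40)&(P[:,2]<110)];print(len(q),np.percentile(q,[5,50,95],axis=0).round(1))
E
```

```text
clock: 10.1
position: [623.2, -228.3, 65.7]
ee_rot: [0.707, -0.707, 0.001, 0.0]
contact_force: [-3.4, 2.2, 9.8]
gripper_width: -0.2
grasp_force: 5.2
46 [[ 616.7 -255.8   56.8]
 [ 623.3 -195.7   62.4]
 [ 628.9 -180.7   68.9]]
```

The handle is on its stop (tip z 65.7, 10 N up). Next: rise and go above the front rim near the front-left corner, jaws about 40 mm open.

```bash
python3 -m handwheel '[[0,0,-0.045,0,0,0,-1],[0,0,-0.09,0,0,0,-1],[-0.02,0.05,-0.1,0,0,0.03,-0.1],[-0.04,0.1,-0.1,0,0,0.03,-0.1],[-0.06,0.15,-0.1,0,0,0.03,-0.1],[-0.06,0.1685,-0.1,0,0,0.03,-0.1],[-0.06,0.1685,-0.08,0,0,0.03,-0.1],[-0.06,0.1685,-0.08,0,0,0.03,-0.1],[-0.06,0.1685,-0.08,0,0,0.03,-0.1]]'; python3 shot.py w4
python3 - <<'E'
import pickle
from h import *
s,im,d=pickle.load(open("w4.pkl","rb"));c=cam("wrist",s)
vv,uu=np.mgrid[0:400,0:640];o,D=ray(c,np.c_[uu.ravel(),vv.ravel()]);P=o+D*d.ravel()[:,None];ok=d.ravel()>0
q=P[ok&(P[:,0]>598)&(P[:,0]<640)&(abs(P[:,1]+227)<45)&(P[:,2]>40)];print("bar",len(q),np.percentile(q,[3,50,97],axis=0).round(1))
r=P[ok&(abs(P[:,2]-86)<3)&(P[:,0]>430)&(P[:,0]<490)]
for y in range(-300,-150,15):
    k=r[abs(r[:,1]-y)<4]; print(y,len(k),k[:,0].min().round(1) if len(k) else "",np.median(k[:,2]).round(1) if len(k) else "")
E
```

```text
clock: 11.28
position: [455.1, -168.3, 143.5]
ee_rot: [-0.696, 0.718, -0.0, 0.0]
contact_force: [-0.2, 0.3, -0.1]
gripper_width: 38.5
grasp_force: 0.0
[ 455.1 -168.3  143.5]
bar 3135 [[ 612.6 -269.6   56.7]
 [ 616.5 -230.6   64.2]
 [ 624.6 -185.3   66.5]]
-300 87 445.8 86.0
-285 272 446.6 86.1
-270 254 446.9 86.2
-255 243 447.2 86.1
-240 216 448.1 86.0
-225 213 448.5 86.1
-210 204 448.8 86.1
-195 194 449.1 86.0
-180 177 450.1 86.1
-165 165 450.5 86.0
```

View pics/w4.png

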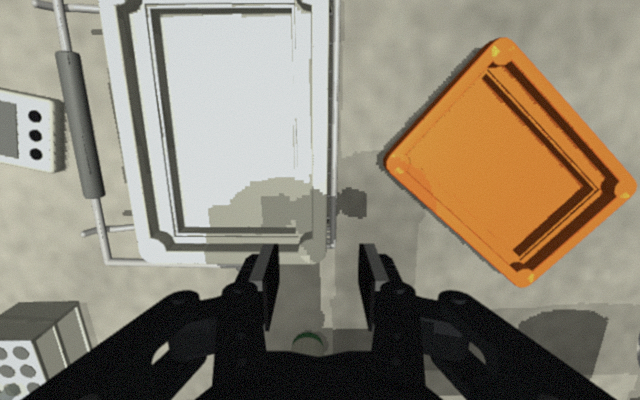

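The handle is down (bar top z 66), and the jaws straddle the front rim in x. Rim front edge is x = 450.3 at this y, z 86. Now descend and close.

```bash
python3 -m handwheel '[[0,0,0.035,0,0,0,-0.1],[0,0,0.06,0,0,0,-0.1],[0,0,0.069,0,0,0,-0.1],[0,0,0.069,0,0,0,-0.1],[0,0,0.069,0,0,0,-0.1]]'; python3 -m handwheel '[[0,0,0,0,0,0,-0.5],[0,0,0,0,0,0,-0.8],[0,0,0,0,0,0,-1],[0,0,0,0,0,0,-1],[0,0,0,0,0,0,-1],[0,0,0,0,0,0,-1]]'
```

```text
clock: 11.95
position: [455.6, -168.2, 75.2]
ee_rot: [-0.697, 0.718, -0.001, 0.001]
contact_force: [-0.8, 0.1, 0.2]
gripper_width: 38.2
grasp_force: 0.0
clock: 12.7
position: [455.0, -168.2, 75.0]
ee_rot: [-0.696, 0.718, -0.001, 0.0]
contact_force: [-2.1, 0.7, 5.1]
gripper_width: 8.0
grasp_force: 59.2
```

```bash
python3 -m handwheel '[[0,0,-0.0027,-0.0115,-0.0083,0,-1],[0.0001,0,-0.0054,-0.023,-0.0166,0,-1],[0.0002,-0.0001,-0.008,-0.0345,-0.025,0,-1],[0.0003,-0.0002,-0.0107,-0.046,-0.0332,0,-1],[0.0005,-0.0004,-0.0134,-0.0575,-0.0415,0,-1],[0.0005,-0.0004,-0.0134,-0.0575,-0.0415,0,-1]]'; python3 -c "
from h import *
print(R.from_quat(read_state()['ee_rot']).as_matrix().round(3), np.round(read_state()['wrist_torque'],2))"
```

```text
clock: 13.45
position: [455.4, -168.9, 87.7]
ee_rot: [-0.696, 0.717, 0.035, -0.005]
contact_force: [0.2, -0.6, -1.1]
gripper_width: 7.9
grasp_force: 58.9
[[-0.031 -0.998 -0.056]
 [-0.999  0.029  0.043]
 [-0.041  0.057 -0.998]] [-0.21 -0.38  0.1 ]
```

```bash
python3 -m handwheel '[[0,0,-0.0027,-0.0115,-0.0083,0,-1],[0.0001,0,-0.0054,-0.023,-0.0166,0,-1],[0.0002,-0.0001,-0.008,-0.0345,-0.025,0,-1],[0.0003,-0.0002,-0.0107,-0.046,-0.0332,0,-1],[0.0005,-0.0004,-0.0134,-0.0575,-0.0415,0,-1],[0.0006,-0.0005,-0.0152,-0.0654,-0.0472,0,-1],[0.0006,-0.0005,-0.0152,-0.0654,-0.0472,0,-1]]'; python3 shot.py w5
python3 - <<'E'
import pickle
from h import *
s,im,d=pickle.load(open("w5.pkl","rb"));c=cam("wrist",s);M=R.from_quat(s['ee_rot']).as_matrix();print(M.round(3),s['wrist_torque'])
vv,uu=np.mgrid[0:400,0:640]
def corners(name,c,d):
    o,D=ray(c,np.c_[uu.ravel(),vv.ravel()]);P=o+D*d.ravel()[:,None];ok=d.ravel()>0
    # rim top plane: fit with points on the inner top region by RANSAC around expected z
    q=P[ok&(P[:,0]>440)&(P[:,0]<585)&(P[:,1]>-325)&(P[:,1]<-130)&(P[:,2]>80)&(P[:,2]<135)]
    rng=np.random.default_rng(0);best=None
    for _ in range(800):
        A=q[rng.choice(len(q),3,False)];n=np.cross(A[1]-A[0],A[2]-A[0]);L=np.linalg.norm(n)
        if L<500: continue
        n/=L;n*=np.sign(n[2]);
        if n[2]<.95: continue
        k=(abs((q-A[0])@n)<1).sum()
        if best is None or k>best[0]: best=(k,n,A[0])
    k,n,p=best; t=np.array([[513,-227.5]])
    for nm,(x,y) in dict(FL=(-65,90),FR=(-65,-90),BL=(65,90),BR=(65,-90)).items():
        X=513+x+.033*y;Y=-227.5+y-.033*x; print(name,nm,round(p[2]-(n[0]*(X-p[0])+n[1]*(Y-p[1]))/n[2],1),end=" ")
    print(k,len(q),n.round(3))
corners("wrist",c,d)
im,d=get_image("scene");corners("scene",cam("scene"),d)
E
```

```text
clock: 14.32
position: [456.5, -170.0, 102.6]
ee_rot: [-0.694, 0.716, 0.075, -0.011]
contact_force: [-0.6, 0.0, -0.8]
gripper_width: 8.3
grasp_force: 58.9
[ 456.5 -170.   102.6]
[[-0.036 -0.992 -0.12 ]
 [-0.995  0.025  0.092]
 [-0.089  0.122 -0.989]] [-0.20064649 -0.34914484  0.06419727]
wrist FL 117.6 wrist FR 101.6 wrist BL 101.4 wrist BR 85.4 14256 42887 [ 0.12  -0.092  0.989]
scene FL 117.4 scene FR 97.8 scene BL 100.8 scene BR 81.2 114 847 [ 0.122 -0.111  0.986]
```

View pics/w5.png

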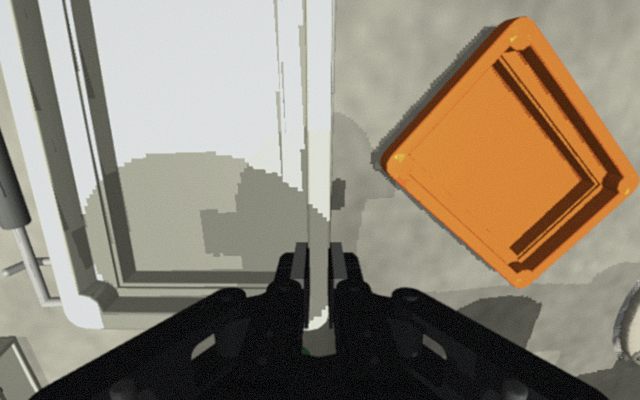

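W5 shows the tray tilted in the jaws, with the far corners near px (80,320) still low. The plane fit puts FL at 117.6 mm and BR at 85.4 mm, so the peel condition is met. Next: tilt a little more, then straight up past the last bead.

```bash
python3 -m handwheel '[[0.0002,-0.0001,-0.0067,-0.0287,-0.0207,0,-1],[0.0005,-0.0004,-0.0134,-0.0575,-0.0415,0,-1],[-0.0004,0.0008,-0.0233,-0.0575,-0.0415,0,-1],[-0.0013,0.002,-0.0332,-0.0575,-0.0415,0,-1],[-0.0022,0.0032,-0.0431,-0.0575,-0.0415,0,-1],[-0.0031,0.0044,-0.053,-0.0575,-0.0415,0,-1],[-0.004,0.0057,-0.0629,-0.0575,-0.0415,0,-1],[-0.0058,0.0081,-0.083,-0.0575,-0.0415,0,-1],[-0.0076,0.0105,-0.103,-0.0575,-0.0415,0,-1]]'; python3 -c "
from h import *
s=read_state();print(R.from_quat(s['ee_rot']).as_matrix().round(3), s['wrist_torque'])
im,d=get_image('scene');cv2.imwrite('pics/s6.png',cv2.resize(im[80:260,180:420],None,fx=3,fy=3,interpolation=cv2.INTER_CUBIC))"
```

```text
clock: 15.55
position: [458.3, -171.6, 207.3]
ee_rot: [-0.692, 0.713, 0.11, -0.016]
contact_force: [0.2, 0.9, -1.9]
gripper_width: 8.0
grasp_force: 58.8
[[-0.041 -0.984 -0.175]
 [-0.991  0.018  0.134]
 [-0.129  0.179 -0.975]] [-0.2603671  -0.37550283 -0.04771062]
```

View pics/s6.png

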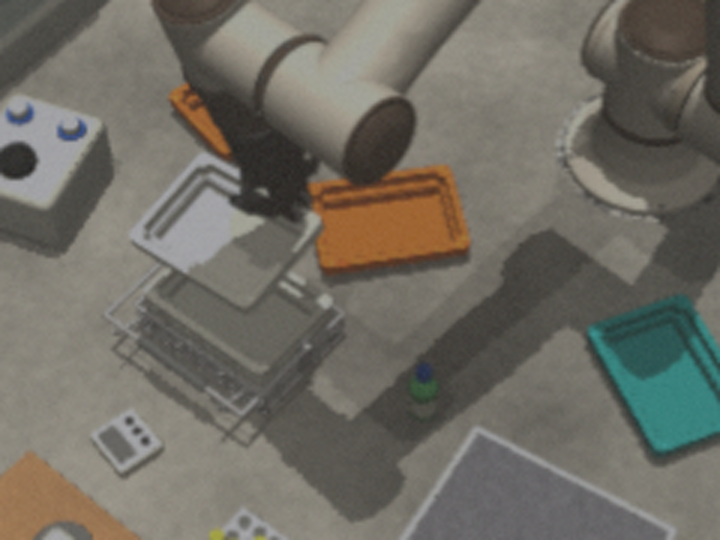

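S6 shows the tray free above the carrier (crop ~(225,235)) and the other trays still nested (crop ~(240,320)). Levelling now.

```bash
python3 -m handwheel '[[-0.001,0.0013,-0.0073,0.03,0.022,0,-1],[-0.002,0.0027,-0.0146,0.08,0.058,0,-1],[-0.003,0.004,-0.022,0.13,0.094,0,-1],[-0.004,0.0054,-0.0293,0.1804,0.1302,0,-1],[-0.004,0.0054,-0.0293,0.1804,0.1302,0,-1],[-0.004,0.0054,-0.0293,0.1804,0.1302,0,-1]]'; python3 -c "
from h import *
s=read_state();M=R.from_quat(s['ee_rot']).as_matrix();print(M.round(3), s['wrist_torque']);print(M.T@(np.array([485,259,160])-s['position']))"
```

```text
clock: 16.35
position: [458.1, -171.3, 236.0]
ee_rot: [-0.696, 0.718, 0.001, -0.0]
contact_force: [-0.3, 0.3, -1.3]
gripper_width: 8.3
grasp_force: 58.8
[[-0.03  -1.    -0.001]
 [-1.     0.03   0.001]
 [-0.001  0.001 -1.   ]] [ 0.06847672  0.14346396 -0.01796162]
[-430.84677569  -14.07510145   76.23765015]
```

Level. Carry across at this height, slowly, then lower to z about 165.

```bash
python3 -m handwheel '[[-0.015,0,0,0,0,0,-1],[-0.045,-0.002,0,0,0,0,-1],[-0.085,-0.003,0,0,0,0,-1],[-0.125,-0.004,0,0,0,0,-1],[-0.165,-0.006,0,0,0,0,-1],[-0.205,-0.007,0,0,0,0,-1],[-0.245,-0.008,0,0,0,0,-1],[-0.285,-0.01,0,0,0,0,-1],[-0.315,-0.011,0,0,0,0,-1],[-0.335,-0.012,0,0,0,0,-1]]'; python3 -m handwheel '[[-0.015,0,0.005,0,0,0,-1],[-0.035,-0.001,0.015,0,0,0,-1],[-0.055,-0.001,0.03,0,0,0,-1],[-0.075,-0.002,0.045,0,0,0,-1],[-0.09,-0.002,0.06,0,0,0,-1],[-0.096,-0.002,0.07,0,0,0,-1],[-0.096,-0.002,0.072,0,0,0,-1],[-0.096,-0.002,0.072,0,0,0,-1],[-0.096,-0.002,0.072,0,0,0,-1]]'
python3 - <<'E'
from h import *
for n in("scene","top"):
    im,d=get_image(n);cv2.imwrite(f"pics/f_{n}.png",im);c=cam(n)
    vv,uu=np.mgrid[0:400,0:640];o,D=ray(c,np.c_[uu.ravel(),vv.ravel()]);P=o+D*d.ravel()[:,None];f=im.reshape(-1,3).astype(int)
    t=P[(abs(P[:,0]-543)<80)&(abs(P[:,1]-198)<110)&(P[:,2]>135)&(P[:,2]<185)&(f.min(1)>105)]
    print(n,len(t),cv2.minAreaRect(t[:,:2].astype(np.float32)),np.percentile(t[:,2],[5,50,95]).round(1))
    st=P[(abs(P[:,0]-513)<55)&(abs(P[:,1]+227)<80)&(P[:,2]>20)&(P[:,2]<110)]; print("stack z",np.percentile(st[:,2],[5,50,95]).round(1))
    b=P[(P[:,0]>608)&(P[:,0]<632)&(abs(P[:,1]+227)<50)&(P[:,2]>40)];print("bar",len(b),b[:,2].max() if len(b) else "")
E
```

```text
clock: 17.6
position: [480.4, 164.8, 235.9]
ee_rot: [-0.697, 0.717, 0.0, -0.0]
contact_force: [0.3, -0.1, -1.4]
gripper_width: 8.0
grasp_force: 58.8
clock: 18.73
position: [485.7, 258.7, 165.2]
ee_rot: [-0.696, 0.718, -0.0, 0.001]
contact_force: [-0.6, 0.5, -1.7]
gripper_width: 7.9
grasp_force: 58.8
scene 1922 ((544.294921875, 199.267822265625), (179.89865112304688, 135.7482147216797), 88.55717468261719) [141.4 149.7 176.8]
stack z [35.1 42.6 65.2]
bar 115 76.310657200175
top 1392 ((542.223876953125, 199.7313690185547), (181.1558837890625, 129.71665954589844), 87.85662841796875) [143.3 151.2 178.3]
stack z [37.  44.  67.3]
bar 83 75.24423685554484
```

View pics/f_scene.png

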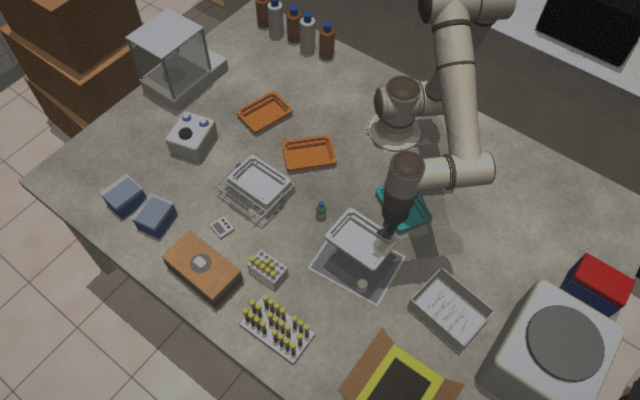

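The tray is held over the pad at px (357,240), centre (543,199) against the pad's (543,200), and the bystanders are in place. Last check before handing in: the bar height.

Run:
```python
from h import *
for n in("scene","top"):
    im,d=get_image(n);c=cam(n)
    vv,uu=np.mgrid[0:400,0:640];o,D=ray(c,np.c_[uu.ravel(),vv.ravel()]);P=o+D*d.ravel()[:,None]
    b=P[(P[:,0]>608)&(P[:,0]<632)&(abs(P[:,1]+227)<45)&(P[:,2]>40)];print(n,len(b),np.percentile(b,[5,50,80,95],axis=0).round(1).tolist())
s=read_state();print(np.round(s['joint_vel'],3),s['grasp_force'])
```

```text
scene 106 [[616.0, -267.3, 56.9], [623.2, -226.4, 63.1], [626.2, -198.7, 66.4], [628.3, -185.5, 69.1]]
top 75 [[612.6, -265.9, 59.1], [617.2, -220.2, 65.0], [621.4, -195.2, 68.6], [625.6, -185.4, 70.9]]
[ 0.001  0.004 -0.002 -0.002  0.001  0.   ] 58.83346080780029
```

```bash
python3 -c "
from bench import *
print(job_done())"
```

```text
the job is handed in; nothing more can be done
None
```

The job is handed in: the handle is down in its catch, the top tray was peeled off corner-first with the other trays still nested, and it is held level over the middle of the pad, its underside about 14 cm up (no verdict came back on hand-in).

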